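# Seat a brass handle in the gauge nest and run the gauge head with the joystick

## Robot

A 6-joint arm with a two-finger parallel gripper is mounted at the origin on the work surface. World frame = base frame: x ahead of the robot, y to its left, z up, the work surface at z = 0. Lengths are in m, angles in rad, forces in N, time in s.
With the tool pointing down it reaches from about 0.35 to 0.975 m from the base axis. Payload 4.9 kg.
Tool frame: the origin (TCP) lies midway between the tips of the shut fingers; the grasp point (between the pads) lies ctrl.tcp_to_grasp behind it (ctrl.tcp_to_grasp is the distance from the TCP to the grasp point, in m); z points along the fingers, y is the direction in which the jaws open and shut (so a half turn about z gives the same grasp; the last joint's range is limited). The gripper opens to 85 mm and grips with 20 to 120 N. Pads are 22 mm wide; open, the fingers measure 114 mm over their backs; the gripper's body (76 mm by 85 mm) begins 54 mm behind the grasp point. The pads swing forward as they close: fully open they stand 13 mm farther back than shut.
Start: joints at [1.063, 0.053, 1.613, -0, 1.476, -0.119], TCP at [0.237, 0.578, 0.231] pointing down, gripper open.
Joint ranges: [-3.01, 3.01], [-1.01, 2.22], [0.06, 2.58], [-1.02, 4.17], [0.09, 2.62], [-3.14, 3.14]. Speed limits (rad/s): [2.57, 2.57, 3.14, 3.14, 3.14, 3.14].

## Interface

Orientations are given as a rotation vector (axis times angle).
In Python, from station import ctrl, get_image, calibration, finish_job, models gives the robot as it stands.
- The arm moves only by the shell command python3 -m creep 'ROWS' [FORCE]. ROWS is JSON, a list of rows, each a list of 7 numbers: the opening, from 0 (shut) to 1 (fully open), then the shift along the tool's x, y, z in m, then the turn, a rotation vector about the tool's x, y, z in degrees. A call has 1 to 20 rows; each row shifts and turns the commanded pose from where the row before left it, along the tool's axes as they then stand; what a row does not reach is not made up. A row lasts 1/10 s, in which the tool goes at most 50 mm and 8.59 degrees, less where a joint would pass 70% of its speed; a pose out of reach is approached as far as the arm can. A call with a gripper value outside its range is refused whole. The fingers move at their own pace and stop on an object; FORCE is the grip in N (left out, the last holds). Time passes only in rows, so rows that do not move let the fingers close. It gives the time, the measured TCP pose, the force and the opening at its end, in the units of the state.
- ctrl.get_obs(): the state, without advancing time (a new reading comes with each control period).
- get_image(name): name is "scene" or "side" or "wrist"; returns the picture (480x640x3 uint8, red, green, blue); there is no depth.
- calibration(name): a dict with "mtx" (3x3 intrinsics, pixels), "R" (3x3) and "t" (3): a world point X has camera coordinates R X + t. Camera axes: x right, y down, z forward; pixel columns grow to the right and rows downward; lengths in m; the calibration is good to about 2 mm. A picture is of the moment at which its call begins: read the wrist's pose just before it. calibration takes no time and is no camera call; for the wrist camera it gives the pose at the moment of the call.
- finish_job(): hands the job in, once; it reports no verdict.
Trained networks look in the newest picture that a camera, given by its name, has taken for a name from the list of things; names that differ only in an ending like _2 or _b are one class to them, and where a whole thing is asked for, a point or a joint stands for the part that bears it (a point fixed in the world has none). Each returns a list of dicts, best first, with "conf" (0 to 1); they miss things now and then, are a little off and sometimes report something else, mostly with a low value. They report only what shows in the picture. A call takes as long as a camera call. They do not tell look-alikes from the thing itself.
- models.search_frame(camera, name): "extent" ([left, top, right, bottom] in pixels, round what is visible of it).
The state is a dict: "t": time; "q": joint angles; "dq": joint speeds; "effort": joint torques, N m; "tool_pos": TCP position; "tool_rot": TCP orientation; "contact_force": force on the tool from outside, world axes, zero at the start; "wrist_torque": the same for the moment, N m; "opening": finger opening in m.
Only numpy, scipy, OpenCV 4.12 (cv2) and the standard library are available. Lean on these libraries where they do the work, as an engineer would, in place of code of your own. Each camera call takes 0.05 s, during which the arm holds its last target. There are 200 camera calls.

## Task

Pick up the loose brass handle from the bench and, keeping it level all the time so that it never tips onto an edge, lay it flat side down in the matching pocket of the inspection fixture (boss up, narrow end away from the grey head housing) and press it until its top is flush with the pocket's rim. Then tilt the joystick fully over in the direction of the raised arrow on its box, hold it there for about two seconds so that the gauge head stays out over the handle, and let it spring back. Do not tilt the stick far any other way, and leave the polish tin, the round door knob and the compound bar where they are.

Things in the scene. Friction and masses are not known exactly. Their poses are not given: they have to be found in the camera images.
- handle: The loose brass lever handle alone on the bench (those on the wooden rack are fixed dressing). Flat tapered bar 140 mm long, 16 thick, 31 wide at mid-length; rounded ends: radius 13 about x = -57 mm (narrow), 18 about x = 52 (wide). A boss stands on its top at the narrow end. Origin: middle of the flat underside, near the centre of mass; x to the wide end, z up. About 0.45 kg.
- boss (a point): Centre of the top of the handle's round boss (radius 12 mm, 12 mm tall): at (-57, 0, 28) mm in the handle's frame.
- fixture: Inspection fixture fixed to the bench. Origin on the bench under the middle of the pocket's range; x along the pocket towards the grey head housing (the handle must lie with its x along this x), z up. Steel base plate x -100 to 160 mm, 100 wide, 12 thick, carrying an aluminium nest block with the pocket. Head housing: x 106 to 156 mm, 60 wide, 64 high.
- rim_mid (a point): Point fixed on the fixture, at (0, 0, 36) mm in its frame: rim height, middle of the pocket's range. The pocket has the handle's outline, 1.5 mm clear at each side and 3 at the square ends, walls 12 thick, finger gaps over x -27 to 22 mm. The block floats in y: at first the pocket lies up to 10 mm to either side of this point, unreported (see or feel it), held by 12 N of drag; its x is fixed.
- seat_home (a point): Point fixed on the fixture at (0, 0, 20) mm: height of the handle's underside when flush (top level with the rim). A rubber seat (120 x 22 mm) in the pocket first carries the handle 5 to 7 mm higher; it resists with 9 N of friction, sinks when pressed harder (the handle's weight counts), stops hard when flush and stays down. Block floor: 15 mm above the bench.
- head (a joint): Travel (m) of the steel gauge head (24 mm wide, 44 to 54 mm above the bench) out of its housing towards the pocket, over the handle's wide end. 0 at rest (tip at fixture x = 92 mm); driven by the stick: 0.1 m per rad of stick_tilt, so 0.04 at the stick's stop. It fits only over a handle that is nearly flush.
- control: Joystick box, fixed to the bench: grey, 130 x 90 x 45 mm. Origin at the centre of its underside; z up; its x axis is the direction of the raised steel arrow on its top (arrow 31 to 59 mm from the centre). The stick pivots at the centre of its top, 45 mm above the bench.
- knob (a point): Centre of the joystick's ball knob, 28 mm diameter, black, 60 mm above the pivot on a 10 mm steel shaft; 105 mm above the bench when upright.
- stick_tilt (a joint): Tilt of the stick (rad) along the box's x axis, positive in the arrow's direction. Springs back to 0; hard stops at +-0.4. Spring 0.9 N m/rad, about 6 N at the knob at the stop.
- stick_side (a joint): Tilt of the stick (rad) across the arrow, same spring and stops, positive towards the box's -y.
- polish_tin: Bystander: round metal jar, 60 mm diameter, 55 mm high. Origin at the centre of its underside.
- door_knob: Bystander: round brass door knob standing on its rose, 50 mm diameter, 53 mm high. Origin at the centre of its underside.
- compound_bar: Bystander: bar of polishing compound, 45 x 90 x 30 mm. Origin at the centre of its underside.
Things that resemble listed ones, but are neither listed nor needed, are in the scene too. What is meant by the handle is not pink, red or turquoise, and is the smaller of those in its own colour.

How it is judged:
On the way, in this order (a step that is already met when the one before it is completed fails the run):
1. the handle is pressed flush in the pocket (z of handle in the frame of fixture between 0.016 and 0.0217 m and z of boss in the frame of fixture between 0.044 and 0.05 m and x of handle in the frame of fixture between -0.005 and 0.005 m and y of handle in the frame of fixture between -0.015 and 0.015 m and x of boss in the frame of fixture below -0.05 m), for 0.2 s.
2. with the handle flush, the stick is held over in the arrow's direction for 1.2 s (all of step 1 and value of joint stick_tilt above 0.32 rad and value of joint stick_side between -0.15 and 0.15 rad), for 1.2 s.
At the end, for the whole second after the job is handed in: The handle lies still in the pocket, wide end to the head housing, flush within 1.7 mm (underside 16 to 21.7 mm, boss top 44 to 50 mm above the bench), within 5 mm of the fixture's centre along it and 15 mm across; the stick has sprung back to within 0.06 rad of upright (all of step 1 and value of joint stick_tilt between -0.06 and 0.06 rad and value of joint stick_side between -0.06 and 0.06 rad and linear speed of handle below 0.02 m/s); the robot touches nothing.
It fails at once if the handle is tipped more than 14 degrees from level (angle between handle's own z axis and vertical above 0.25 rad).
It fails at once if the stick is tilted more than 0.25 rad against the arrow or to a side of it (value of joint any of stick_tilt, stick_side below -0.25 rad or value of joint stick_side above 0.25 rad).
It fails at once if the polish tin is moved more than 30 mm (distance of polish_tin from where it was at the start of the episode above 0.03 m).
It fails at once if the door knob is moved more than 30 mm (distance of door_knob from where it was at the start of the episode above 0.03 m).
It fails at once if the compound bar is moved more than 30 mm (distance of compound_bar from where it was at the start of the episode above 0.03 m).
It also fails if it takes over 72 s, if anything falls off the work surface, if the arm or the gripper's body presses on something with over 40 N, if the wrist force passes 120 N, or if a joint passes its speed limit or range.

## Working session

There is one attempt and no reset: what is moved stays moved. The work goes in short steps, Python scripts to look and compute and a shell command to move; the robot and the scene stay as the last step left them, time stands still between calls to the robot, and variables do not carry over. Pictures are saved under pics/ and viewed, about 8 in all and at most 12, crops included, and the job is handed in when it is done.

```bash
mkdir -p pics; ls
python3 - <<'E'
from station import ctrl,get_image,calibration,models
import cv2
print(ctrl.get_obs(), ctrl.tcp_to_grasp)
for c in ("scene","side"):
    im=get_image(c); cv2.imwrite(f"pics/{c}0.png",im[:,:,::-1])
    k=calibration(c);print(c,k)
    for n in ("handle","fixture","control","knob","polish_tin","door_knob","compound_bar"):
        print(n,[(d["extent"],round(d["conf"],2)) for d in models.search_frame(c,n)][:5])
E
```

```text
pics
{'t': 0.0, 'q': array([ 1.06300068e+00,  5.33771900e-02,  1.61429706e+00, -2.89600788e-05,
        1.47599773e+00, -1.18990551e-01]), 'dq': array([-2.56578750e-04,  8.59602268e-05,  2.27529189e-04,  1.33288696e-03,
        2.63598576e-04,  5.46320795e-04]), 'effort': array([-1.26541134e-03, -3.93674612e+01, -3.70178461e+01, -1.97927429e-04,
        7.06337829e-03,  1.52291909e-05]), 'tool_pos': array([0.23662251, 0.5778011 , 0.23004858]), 'tool_rot': array([-0.60677094, -3.08181256,  0.00312047]), 'contact_force': array([-0.39870239,  0.42162061,  0.50424941]), 'wrist_torque': array([ 0.08160489,  0.01749364, -0.02968946]), 'opening': 0.08572791214684439} 0.0187
scene {'mtx': array([[491.99982519,   0.        , 324.38120588],
       [  0.        , 491.99982519, 241.65381095],
       [  0.        ,   0.        ,   1.        ]]), 'R': array([[ 0.76703568,  0.64136202, -0.01763611],
       [ 0.33267779, -0.42106855, -0.84381679],
       [-0.54861804,  0.64137044, -0.5363415 ]]), 't': array([-0.40602685, -0.09989008,  1.45224794])}
handle [([268.3, 200.0, 330.5, 224.8], 0.91), ([227
[... 779 characters left out ...]
24471339, -0.52616785, -0.81440945],
       [ 0.3603885 ,  0.73041175, -0.58018859]]), 't': array([-0.47313818,  0.20460377,  1.25417313])}
handle [([186.8, 232.2, 247.3, 274.1], 0.88), ([351.4, 272.1, 400.1, 300.8], 0.85), ([244.0, 276.2, 272.0, 315.4], 0.8), ([469.2, 297.2, 499.2, 368.1], 0.78), ([279.1, 251.9, 335.0, 272.5], 0.7)]
fixture [([242.8, 168.3, 326.1, 228.4], 0.61), ([407.2, 248.1, 428.1, 271.3], 0.41)]
control [([323.4, 306.5, 382.3, 376.3], 0.65)]
knob [([345.5, 306.2, 363.9, 328.8], 0.62)]
polish_tin [([397.8, 220.6, 423.2, 250.2], 0.71)]
door_knob [([407.3, 251.5, 427.4, 270.3], 0.71), ([280.0, 252.7, 334.4, 274.4], 0.55)]
compound_bar [([360.6, 209.0, 396.1, 238.6], 0.83)]
```

```bash
cat > h.py <<'E'
import numpy as np, cv2
from station import ctrl,get_image,calibration,models
def ray(c,u,v,z,k=None):
    k=k or calibration(c); d=k["R"].T@np.linalg.solve(k["mtx"],[u,v,1.]); o=-k["R"].T@k["t"]
    return o+d*(z-o[2])/d[2]
def proj(c,X,k=None):
    k=k or calibration(c); p=k["mtx"]@(k["R"]@np.array(X,float)+k["t"]); return p[:2]/p[2]
E
python3 - <<'E'
from h import *
a=cv2.imread("pics/scene0.png");b=cv2.imread("pics/side0.png")
cv2.imwrite("pics/s0c.png",cv2.resize(a[180:460,150:500],None,fx=2.1,fy=2.1,interpolation=cv2.INTER_CUBIC))
cv2.imwrite("pics/d0c.png",cv2.resize(b[150:400,170:520],None,fx=2.2,fy=2.2,interpolation=cv2.INTER_CUBIC))
for c,l in (("scene",[(299,212),(286,417),(327,260),(321,315),(257,248)]),("side",[(217,253),(376,286),(258,296),(484,333),(307,262)])):
    for p in l: print(c,p,ray(c,*p,0.01).round(3))
E
```

```text
scene (299, 212) [0.291 0.173 0.01 ]
scene (286, 417) [ 0.744 -0.355  0.01 ]
scene (327, 260) [0.507 0.037 0.01 ]
scene (321, 315) [ 0.625 -0.125  0.01 ]
scene (257, 248) [ 0.334 -0.032  0.01 ]
side (217, 253) [0.307 0.17  0.01 ]
side (376, 286) [ 0.617 -0.123  0.01 ]
side (258, 296) [ 0.344 -0.035  0.01 ]
side (484, 333) [ 0.752 -0.364  0.01 ]
side (307, 262) [0.505 0.036 0.01 ]
```

View pics/s0c.png

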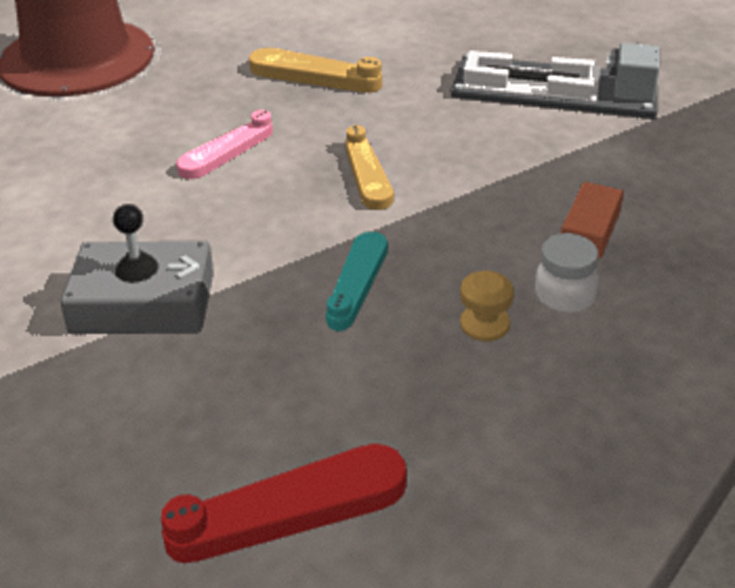

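View pics/d0c.png

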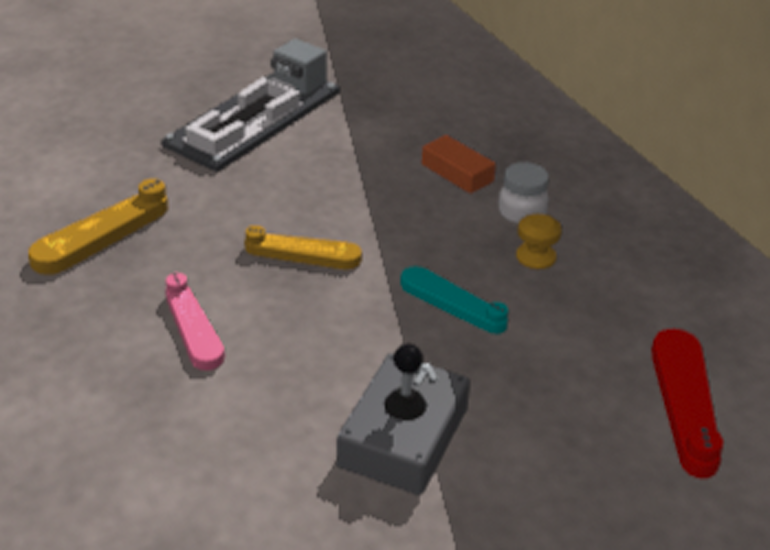

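Scene shows the small brass handle (crop scene boss ≈(356,130), wide end ≈(376,195)), the fixture upper right with its grey head at the right end, and the joystick lower left with its arrow pointing image-right in the scene view. Next come rough fits of each, plus the wrist camera's mounting.

Run:
```python
from h import *
from scipy.optimize import least_squares
S=lambda x,y:("scene",150+x/2.1,180+y/2.1); D=lambda x,y:("side",170+x/2.2,150+y/2.2)
def fit(obs,p0):
    def r(p):
        c,s=np.cos(p[2]),np.sin(p[2]); o=[]
        for (cam,u,v),(x,y,z) in obs: o+=list(proj(cam,[p[0]+c*x-s*y,p[1]+s*x+c*y,z])-[u,v])
        return o
    q=least_squares(r,p0,loss="soft_l1"); print(q.x.round(4),np.array(q.fun).round(1)); return q.x
print("handle");fit([(S(356,129),(-.057,0,.028)),(S(378,205),(.070,0,.004)),(D(255,230),(-.057,0,.028)),(D(361,258),(.070,0,.006))],[.506,.037,-1.5])
print("fixture")
# housing top corners x106..156 y+-30 z64 ; plate corners
yaw0=np.arctan2(*(ray("scene",150+656/2.1,180+113/2.1,0)-ray("scene",150+452/2.1,180+97/2.1,0))[[1,0]])
m=ray("scene",150+530/2.1,180+80/2.1,0.03); print(m,yaw0)
fit([(S(452,97),(-.1,-.05,0)),(S(656,115),(.16,-.05,0)),(D(163,146),(-.1,.05,0)),(D(215,168),(-.1,-.05,0)),(D(340,92),(.16,-.05,0)),(S(617,70),(.106,-.03,.064)),(S(659,72),(.156,-.03,.064)),],[m[0],m[1],yaw0])
print("control")
for y0 in (0,):
  fit([(S(128,218),(0,0,.105)),(D(408,358),(0,0,.105)),(S(185,266),(.048,0,.046)),(D(427,371),(.048,0,.046)),(S(67,331),(-.065,-.045,0)),(S(204,331),(.065,-.045,0)),(D(338,464),(-.065,.045,0)),(D(418,491),(-.065,-.045,0))],[.5,-.2,.7])
for n,c,uv in (("tin","scene",(420,318)),("dk","scene",(383,333)),("bar","scene",(434,285))): print(n,ray(c,*uv,0).round(3))
k=calibration("wrist"); o=ctrl.get_obs(); R=cv2.Rodrigues(o["tool_rot"])[0]
print("cam in tool",R.T@(-k["R"].T@k["t"]-o["tool_pos"]), k["R"]@R, k["mtx"]); print(R.round(2))
```

```text
handle
[ 0.5028  0.032  -0.6676] [ 0.1  0.4  0.7  1.7 -0.6 -0.2 -0.5  0.8]
fixture
[0.5574885 0.2930195 0.03     ] 0.5128044239319193
[0.5438 0.3234 0.443 ] [-0.8  0.4  0.1  3.1 -1.5 -0.3  0.1  2.   0.4  0.5  0.8 -2.7  0.6 -1.6]
control
[ 0.4721 -0.2716  0.6683] [ 1.   0.2 -0.6 -0.6  1.6  0.8 -1.9  0.1  0.2  1.9 -0.4  2.4 -2.8  0.4
  0.3  2.8]
tin [0.785 0.005 0.   ]
dk [ 0.75  -0.081  0.   ]
bar [0.752 0.123 0.   ]
cam in tool [ 0.07952733 -0.00132564 -0.14306941] [[-9.92954423e-04  9.99999505e-01  6.07878532e-05]
 [-9.50443115e-01 -9.24848383e-04 -3.10897137e-01]
 [-3.10896927e-01 -3.66482084e-04  9.50443563e-01]] [[390.90553398   0.         320.83982574]
 [  0.         390.90553398 239.53654802]
 [  0.           0.           1.        ]]
[[-0.93  0.38  0.  ]
 [ 0.38  0.93  0.  ]
 [-0.    0.   -1.  ]]
```

```bash
python3 -m creep '[[1,-0.0323,-0.0289,0.0057,0,0,0],[1,-0.0323,-0.0289,0.0057,0,0,0],[1,-0.0323,-0.0289,0.0057,0,0,0],[1,-0.0323,-0.0289,0.0057,0,0,0],[1,-0.0323,-0.0289,0.0057,0,0,0],[1,-0.0323,-0.0289,0.0057,0,0,0],[1,-0.0323,-0.0289,0.0057,0,0,0],[1,-0.0323,-0.0289,0.0057,0,0,0],[1,-0.0323,-0.0289,0.0057,0,0,0],[1,-0.0323,-0.0289,0.0057,0,0,0],[1,-0.0323,-0.0289,0.0057,0,0,0],[1,-0.0323,-0.0289,0.0057,0,0,0],[1,-0.0323,-0.0289,0.0057,0,0,0],[1,-0.0323,-0.0289,0.0057,0,0,0],[1,0,0,0,0,0,8],[1,0,0,0,0,0,8],[1,0,0,0,0,0,0],[1,0,0,0,0,0,0]]'
python3 - <<'E'
from h import *
o=ctrl.get_obs();k=calibration("wrist");im=get_image("wrist");cv2.imwrite("pics/w1.png",im[:,:,::-1])
np.savez("w1.npz",pos=o["tool_pos"],rot=o["tool_rot"],R=k["R"],t=k["t"],mtx=k["mtx"])
R=cv2.Rodrigues(o["tool_rot"])[0];print(o["tool_pos"],np.degrees(np.arctan2(R[1,0],R[0,0])),R[:,2])
print([(d["extent"],d["conf"]) for d in models.search_frame("wrist","handle")])
# brass mask
hsv=cv2.cvtColor(im,cv2.COLOR_RGB2HSV);m=cv2.inRange(hsv,(15,120,60),(35,255,255))
n,l,st,ce=cv2.connectedComponentsWithStats(m);print([(s,c) for s,c in zip(st,ce.round()) if s[4]>500])
E
```

```text
t: 2.6
tool_pos: [0.502, 0.0326, 0.1516]
tool_rot: [1.025, 2.969, 0.0]
contact_force: [-0.2, -0.5, 0.1]
opening: 0.0853
[0.50200746 0.03256553 0.15159679] 141.89478998081498 [ 2.18199054e-04 -4.89479041e-05 -9.99999975e-01]
[([12.6, 23.6, 182.4, 173.0], 0.97), ([226.8, 355.7, 312.2, 454.9], 0.79), ([303.5, 127.3, 345.5, 311.7], 0.61)]
[(array([     0,      0,    640,    480, 300708], dtype=int32), array([319., 240.])), (array([ 302,  130,   44,  179, 6492], dtype=int32), array([322., 224.]))]
```

View pics/w1.png

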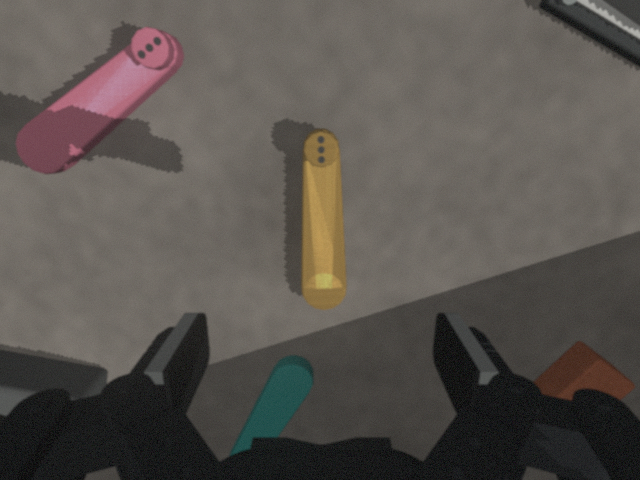

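The handle lies straight down the picture, with the boss top at (321,149) and the wide end's far edge at (324,308). Next I compute its pose.

Run:
```python
from h import *
d=dict(np.load("w1.npz"))
b=ray("wrist",321,149,.028,d);w=ray("wrist",324.3,308,.016,d)
v=w-b;L=np.hypot(v[0],v[1]);e=v[:2]/L
R=cv2.Rodrigues(d["rot"])[0]
o=b[:2]+e*.057
print(b,w,L,np.degrees(np.arctan2(e[1],e[0])),"origin",o)
# second: mask centroid line
g=o+e*(-.002)
print("grasp shift tool", R.T@(np.r_[g,0.004]-d["pos"]))
```

```text
[0.45766926 0.06590877 0.028     ] [ 0.5574315  -0.00912392  0.016     ] 0.12482952477789375 -36.94737954796628 origin [0.50322297 0.03164714]
grasp shift tool [ 5.06183137e-04 -2.71654772e-05  1.47596693e-01]
```

```bash
python3 -m creep '[[1,0.0005,0,0.03,0,0,-1.1],[1,0,0,0.03,0,0,0],[1,0,0,0.03,0,0,0],[1,0,0,0.03,0,0,0],[1,0,0,0.02,0,0,0],[1,0,0,0.007,0,0,0],[1,0,0,0,0,0,0],[0,0,0,0,0,0,0],[0,0,0,0,0,0,0],[0,0,0,0,0,0,0],[0,0,0,0,0,0,0],[0,0,0,0,0,0,0],[0,0,0,0,0,0,0],[0,0,0,0,0,0,0],[0,0,0,0,0,0,0],[0,0,0,0,0,0,0]]' 60
python3 -m creep '[[0,0,0,-0.01,0,0,0],[0,0,0,-0.02,0,0,0],[0,0,0,-0.04,0,0,0],[0,0,0,-0.04,0,0,0],[0,0,0,-0.04,0,0,0],[0,0,0,0,0,0,0],[0,0,0,0,0,0,0]]' 60
python3 - <<'E'
from h import *
o=ctrl.get_obs();R=cv2.Rodrigues(o["tool_rot"])[0]
# to above fixture (camera view): TCP over fixture origin, offset -20mm fixture x
print(np.degrees(np.arctan2(R[1,0],R[0,0])))
g=np.array([0.5438-.09*np.cos(.443),0.3234-.09*np.sin(.443),.15])
print(R.T@(g-o["tool_pos"]),g,o["wrist_torque"])
E
```

```text
t: 4.3
tool_pos: [0.5028, 0.0329, 0.006]
tool_rot: [1.001, 2.976, 0.002]
contact_force: [-2.2, 0.7, 5.7]
opening: 0.0292
t: 5.0
tool_pos: [0.5015, 0.0328, 0.1547]
tool_rot: [1.001, 2.977, -0.0]
contact_force: [-0.3, -0.5, -4.5]
opening: 0.0295
142.82513507544232
[0.1833612  0.17728647 0.00461237] [0.46248772 0.28482134 0.15      ] [-0.00886382  0.05566298 -0.00067871]
```

```bash
python3 -m creep '[[0,0,0,0,0,0,-7.8],[0,0,0,0,0,0,-7.8],[0,0,0,0,0,0,-7.8],[0,0,0,0,0,0,-7.8],[0,0,0,0,0,0,-7.8],[0,0,0,0,0,0,-7.8],[0,0,0,0,0,0,-7.8],[0,0,0,0,0,0,-8],[0,-0.0279,0.0305,0,0,0,0],[0,-0.0279,0.0305,0,0,0,0],[0,-0.0279,0.0305,0,0,0,0],[0,-0.0279,0.0305,0,0,0,0],[0,-0.0279,0.0305,0,0,0,0],[0,-0.0279,0.0305,0,0,0,0],[0,-0.0279,0.0305,0,0,0,0],[0,-0.0279,0.0305,0,0,0,0],[0,0,0,0,0,0,0],[0,0,0,0,0,0,0],[0,0,0,0,0,0,0]]' 60
python3 - <<'E'
from h import *
o=ctrl.get_obs();k=calibration("wrist");im=get_image("wrist");cv2.imwrite("pics/w2.png",im[:,:,::-1])
np.savez("w2.npz",pos=o["tool_pos"],rot=o["tool_rot"],R=k["R"],t=k["t"],mtx=k["mtx"])
R=cv2.Rodrigues(o["tool_rot"])[0];print(o["tool_pos"],np.degrees(np.arctan2(R[1,0],R[0,0])))
E
```

```text
t: 6.9
tool_pos: [0.597, 0.3477, 0.1516]
tool_rot: [0.69, -3.06, 0.002]
contact_force: [-0.8, 0.1, -3.7]
opening: 0.0294
[0.59700673 0.34772575 0.1515642 ] -154.60011884073896
```

View pics/w2.png

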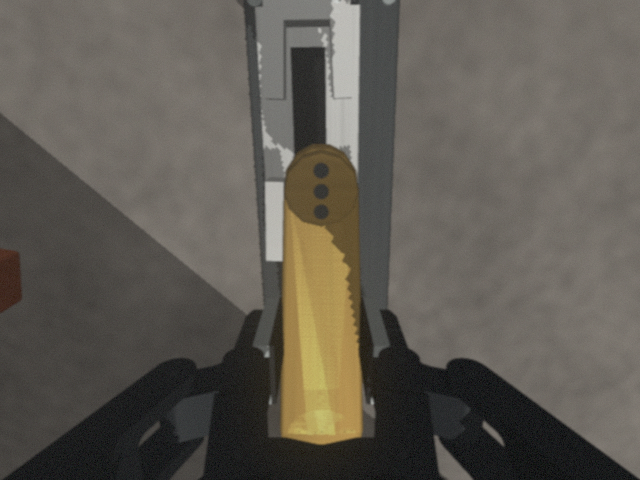

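Run:
```python
import cv2
a=cv2.imread("pics/w2.png")[0:150,235:410]
a=cv2.resize(a,None,fx=4,fy=4,interpolation=cv2.INTER_CUBIC);a=cv2.convertScaleAbs(a,alpha=1.2,beta=10);cv2.imwrite("pics/w2c.png",a)
```

```text
(no output)
```

View pics/w2c.png

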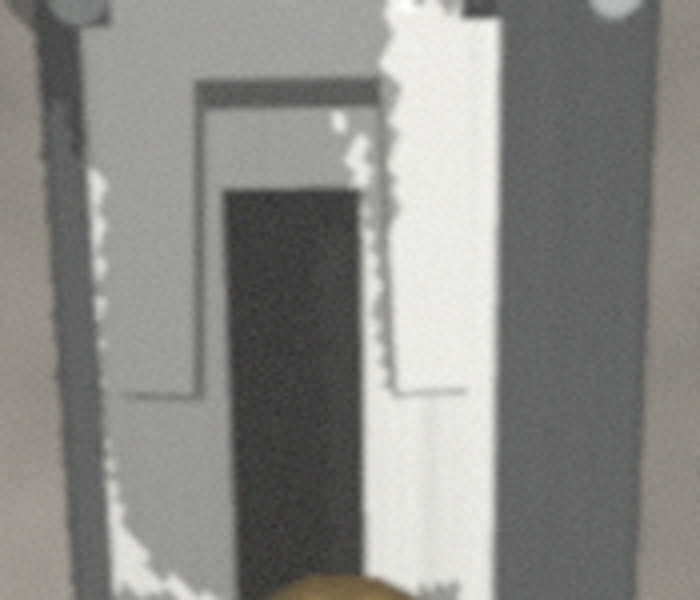

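The rim's inner edges show at crop x 194 / 378 at the end wall (row 78) and 194 / 397 at the finger gap (row 395). The boss top centre is at about (321,191) in the full image.

Run:
```python
from h import *
d=dict(np.load("w2.npz"));R=cv2.Rodrigues(d["rot"])[0]
P=lambda x,y,z:ray("wrist",235+x/4,y/4,z,d)
NL,NR,GL,GR=P(194,79,.036),P(378,79,.036),P(194,395,.036),P(397,395,.036)
n=(NL+NR)/2;g=(GL+GR)/2
print("len",np.linalg.norm(n-g),"w",np.linalg.norm(NL-NR),np.linalg.norm(GL-GR))
A=lambda v:np.degrees(np.arctan2(v[1],v[0]))
print("yaw pocket",A(g-n))
l0,l1=ray("wrist",245.5,30,.012,d),ray("wrist",263,300,.012,d)
r0,r1=ray("wrist",399,10,.012,d),ray("wrist",387.5,300,.012,d)
print("plate yaw",A(l1-l0),A(r1-r0)); 
T=lambda p:R.T@(p-d["pos"])
print("tool: n",T(n),"g",T(g),"plate l",T(l0),T(l1),"r",T(r0),T(r1))
b=ray("wrist",321,191,d["pos"][2]+.022,d);print("boss tool",T(b))
print("tool a",A(R[:,0]))
```

```text
len 0.043847797662945984 w 0.027114357967776212 0.03165567234341682
yaw pocket 26.634349523067705
plate yaw 26.10713722753306 26.275910137324338
tool: n [ 0.13212181 -0.00951598  0.116214  ] g [ 0.08828471 -0.00857139  0.11599945] plate l [ 0.13103017 -0.04994898  0.14021965] [-0.06258094 -0.04755916  0.13927251] r [0.14238026 0.04893135 0.14024898] [-0.06265031  0.0520662   0.13924582]
boss tool [ 0.05692626 -0.00103888 -0.02172169]
tool a -154.60011884073896
```

```bash
python3 -m creep '[[0,0,-0.0065,0,0,0,-0.8],[0,0.03,0,0,0,0,0],[0,0.03,0,0,0,0,0],[0,0,0,0.03,0,0,0],[0,0,0,0.03,0,0,0],[0,0,0,0.025,0,0,0],[0,0,0,0.01,0,0,0],[0,0,0,0,0,0,0],[0,0,0,0,0,0,0],[0,0,0,0,0,0,0]]' 60
python3 - <<'E'
from h import *
o=ctrl.get_obs();k=calibration("wrist");im=get_image("wrist");cv2.imwrite("pics/w3.png",im[:,:,::-1])
np.savez("w3.npz",pos=o["tool_pos"],rot=o["tool_rot"],R=k["R"],t=k["t"],mtx=k["mtx"])
R=cv2.Rodrigues(o["tool_rot"])[0];print(o["tool_pos"],np.degrees(np.arctan2(R[1,0],R[0,0])))
cv2.imwrite("pics/w3c.png",cv2.convertScaleAbs(cv2.resize(im[20:320,180:460,::-1],None,fx=2,fy=2,interpolation=cv2.INTER_CUBIC),alpha=1.2,beta=10))
E
```

```text
t: 7.95
tool_pos: [0.549, 0.3171, 0.0619]
tool_rot: [-0.712, 3.056, 0.001]
contact_force: [-0.4, -0.9, -3.3]
opening: 0.0293
[0.54900624 0.31708706 0.06187478] -153.78406301664555
```

View pics/w3c.png

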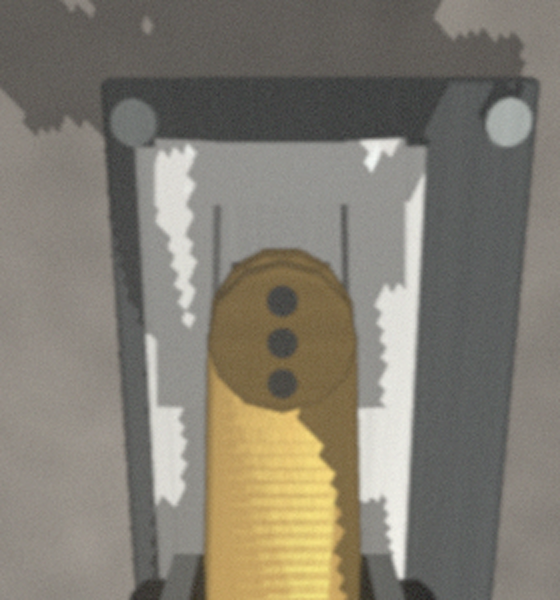

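Run:
```python
from h import *
d=dict(np.load("w3.npz"));R=cv2.Rodrigues(d["rot"])[0]
P=lambda x,y,z:R.T@(ray("wrist",180+x/2,20+y/2,z,d)-d["pos"])
f=lambda n,p:print(n,(p*1000).round(1))
f("endL",P(214,205,.036));f("endR",P(348,205,.036))
f("blkL far",P(134,145,.036));f("blkR far",P(428,145,.036));f("blkL near",P(159,545,.036));f("blkR near",P(405,545,.036))
f("gapL",P(170,407,.036))
f("plateL",P(104,78,.012));f("plateR",P(538,80,.012));
zb=d["pos"][2]+.022
f("bossL",P(208,338,zb));f("bossR",P(356,338,zb));f("bossC",P(282,340,zb));f("handle tip",P(282,250,zb-.012))
```

```text
endL [ 76.4 -15.1  25.6]
endR [76.3 12.6 25.6]
blkL far [ 88.  -30.9  25.5]
blkR far [87.9 28.5 25.5]
blkL near [ -1.1 -30.3  25.9]
blkR near [-1.2 28.2 25.9]
gapL [ 33.  -26.1  25.8]
plateL [103.2 -41.   49.5]
plateR [102.7  56.7  49.5]
bossL [ 57.7 -12.6 -22.2]
bossR [ 57.6  10.5 -22.2]
bossC [ 57.3  -1.  -22.2]
handle tip [ 70.1  -1.  -10.3]
```

Handle and pocket agree laterally within 0.2 mm and in yaw. The handle needs about +3 mm along tool x, then descends.

```bash
python3 -m creep '[[0,0.003,0,0,0,0,0],[0,0,0,0.008,0,0,0],[0,0,0,0.008,0,0,0],[0,0,0,0.004,0,0,0],[0,0,0,0.003,0,0,0],[0,0,0,0,0,0,0],[0,0,0,0,0,0,0]]' 60
python3 -m creep '[[0,0,0,0.002,0,0,0],[0,0,0,0.002,0,0,0],[0,0,0,0.002,0,0,0],[0,0,0,0,0,0,0],[0,0,0,0,0,0,0]]' 60
```

```text
t: 8.7
tool_pos: [0.5448, 0.3153, 0.0364]
tool_rot: [0.713, -3.06, 0.0]
contact_force: [0.5, 0.5, -3.7]
opening: 0.0296
t: 9.2
tool_pos: [0.5449, 0.3154, 0.0309]
tool_rot: [-0.713, 3.059, 0.0]
contact_force: [-0.8, 0.2, -1.1]
opening: 0.0294
```

```bash
python3 -m creep '[[0,0,0,0.002,0,0,0],[0,0,0,0.0015,0,0,0],[0,0,0,0,0,0,0],[0,0,0,0,0,0,0]]' 60
python3 -m creep '[[0,0,0,0.0015,0,0,0],[0,0,0,0.001,0,0,0],[0,0,0,0,0,0,0],[0,0,0,0,0,0,0]]' 60
```

```text
t: 9.6
tool_pos: [0.545, 0.3154, 0.0276]
tool_rot: [-0.713, 3.059, 0.0]
contact_force: [-3.0, -1.5, 4.5]
opening: 0.0293
t: 10.0
tool_pos: [0.545, 0.3155, 0.0259]
tool_rot: [-0.713, 3.06, -0.0]
contact_force: [-5.5, -3.1, 10.1]
opening: 0.0293
```

```bash
python3 -m creep '[[0,0,0,0.001,0,0,0],[0,0,0,0.001,0,0,0],[0,0,0,0,0,0,0],[0,0,0,0,0,0,0]]' 60
python3 -m creep '[[0,0,0,0.001,0,0,0],[0,0,0,0.001,0,0,0],[0,0,0,0,0,0,0],[0,0,0,0,0,0,0]]' 60
```

```text
t: 10.4
tool_pos: [0.5451, 0.3155, 0.0258]
tool_rot: [0.713, -3.059, 0.0]
contact_force: [-11.0, -5.4, 19.0]
opening: 0.0294
t: 10.8
tool_pos: [0.5452, 0.3156, 0.0257]
tool_rot: [0.713, -3.058, 0.001]
contact_force: [-14.4, -7.4, 29.2]
opening: 0.0298
```

```bash
python3 -m creep '[[0,0,0,-0.003,0,0,0],[0.6,0,0,0,0,0,0],[0.6,0,0,0,0,0,0],[0.6,0,0,0,0,0,0],[0.6,0,0,0,0,0,0],[0.6,0,0,0,0,0,0],[0.6,0,0,-0.02,0,0,0],[0.6,0,0,-0.04,0,0,0],[0.6,0,0,-0.04,0,0,0],[0.6,0,0,0,0,0,0],[0.6,0,0,0,0,0,0]]' 60
python3 - <<'E'
from h import *
o=ctrl.get_obs();k=calibration("wrist");im=get_image("wrist");cv2.imwrite("pics/w4.png",im[:,:,::-1])
R=cv2.Rodrigues(o["tool_rot"])[0];print(o["tool_pos"],R[:,2])
s=get_image("side");a=cv2.resize(s[150:240,230:340,::-1],None,fx=4,fy=4,interpolation=cv2.INTER_CUBIC)
w=im[100:400,200:440,::-1];w=cv2.resize(w,None,fx=1.2,fy=1.2)
c=np.zeros((360,440+288,3),np.uint8);c[:360,:440]=a;c[:360,440:]=w;cv2.imwrite("pics/c4.png",c)
E
```

```text
t: 11.9
tool_pos: [0.5457, 0.3157, 0.1251]
tool_rot: [-0.712, 3.057, 0.001]
contact_force: [-0.9, 0.4, -0.3]
opening: 0.051
[0.54565123 0.31573818 0.12510788] [ 0.00297691  0.00125668 -0.99999478]
```

View pics/c4.png

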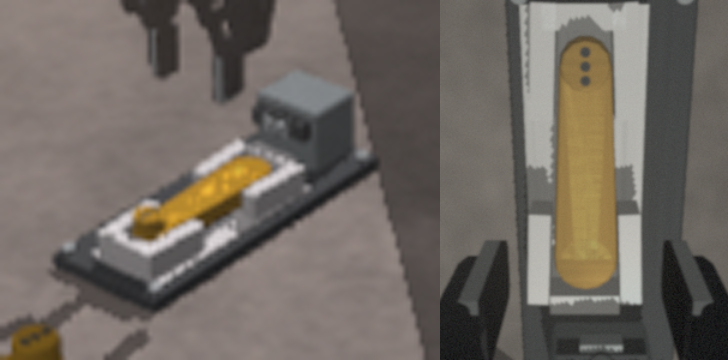

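The handle sits in the pocket, boss at the far end and the wide end towards the head. I'll make one confirming press with shut fingers, which should meet the top at z≈0.036.

```bash
python3 -m creep '[[0,0,0,0,0,0,0],[0,0,0,0,0,0,0],[0,0,0,0,0,0,0],[0,0,0,0,0,0,0],[0,0,0,0,0,0,0],[0,0,0,0,0,0,0],[0,0,0,0.03,0,0,0],[0,0,0,0.03,0,0,0],[0,0,0,0.02,0,0,0],[0,0,0,0.004,0,0,0],[0,0,0,0,0,0,0],[0,0,0,0.002,0,0,0],[0,0,0,0.002,0,0,0],[0,0,0,0.001,0,0,0],[0,0,0,0,0,0,0]]' 30
python3 -m creep '[[0,0,0,0.001,0,0,0],[0,0,0,0.001,0,0,0],[0,0,0,0,0,0,0],[0,0,0,0,0,0,0]]'
```

```text
t: 13.5
tool_pos: [0.5456, 0.3157, 0.036]
tool_rot: [-0.712, 3.058, 0.001]
contact_force: [-0.6, -0.3, 4.0]
opening: -0.0001
t: 13.9
tool_pos: [0.5457, 0.3158, 0.0359]
tool_rot: [-0.713, 3.058, 0.0]
contact_force: [-6.0, -3.0, 14.5]
opening: -0.0002
```

```bash
python3 -m creep '[[0,0,0,-0.045,0,0,0],[0,0,0,-0.045,0,0,0],[0,0,0,-0.045,0,0,0],[0,0,0,-0.045,0,0,0],[0,0,0,0,0,0,0],[0,0.0233,-0.0353,0,0,0,0],[0,0.0233,-0.0353,0,0,0,0],[0,0.0233,-0.0353,0,0,0,0],[0,0.0233,-0.0353,0,0,0,0],[0,0.0233,-0.0353,0,0,0,0],[0,0.0233,-0.0353,0,0,0,0],[0,0.0233,-0.0353,0,0,0,0],[0,0.0233,-0.0353,0,0,0,0],[0,0.0233,-0.0353,0,0,0,0],[0,0.0233,-0.0353,0,0,0,0],[0,0.0233,-0.0353,0,0,0,0],[0,0.0233,-0.0353,0,0,0,0],[0,0.0233,-0.0353,0,0,0,0],[0,0.0233,-0.0353,0,0,0,0]]'
python3 -m creep '[[0.5,0,0,0,0,0,7.8],[0.5,0,0,0,0,0,7.8],[0.5,0,0,0,0,0,7.8],[0.5,0,0,0,0,0,7.8],[0.5,0,0,0,0,0,7.8],[0.5,0,0,0,0,0,7.8],[0.5,0,0,0,0,0,7.8],[0.5,0,0,0,0,0,7.8],[0.5,0,0,0,0,0,7.8],[0.5,0,0,0,0,0,7.8],[0.5,0,0,0,0,0,0],[0.5,0,0,0,0,0,0],[0.5,0,0,0,0,0,0]]'
python3 - <<'E'
from h import *
o=ctrl.get_obs();k=calibration("wrist");im=get_image("wrist");cv2.imwrite("pics/w5.png",im[:,:,::-1])
np.savez("w5.npz",pos=o["tool_pos"],rot=o["tool_rot"],R=k["R"],t=k["t"],mtx=k["mtx"])
R=cv2.Rodrigues(o["tool_rot"])[0];print(o["tool_pos"],np.degrees(np.arctan2(R[1,0],R[0,0])))
E
```

```text
t: 15.8
tool_pos: [0.4698, -0.2738, 0.212]
tool_rot: [-0.712, 3.06, 0.0]
contact_force: [0.2, 0.3, 0.3]
opening: -0.0001
t: 17.1
tool_pos: [0.4704, -0.2721, 0.2123]
tool_rot: [-1.369, -2.827, -0.0]
contact_force: [-0.1, -0.2, 0.7]
opening: 0.0426
[ 0.47036693 -0.27210896  0.21225529] 128.33130765202642
```

View pics/w5.png

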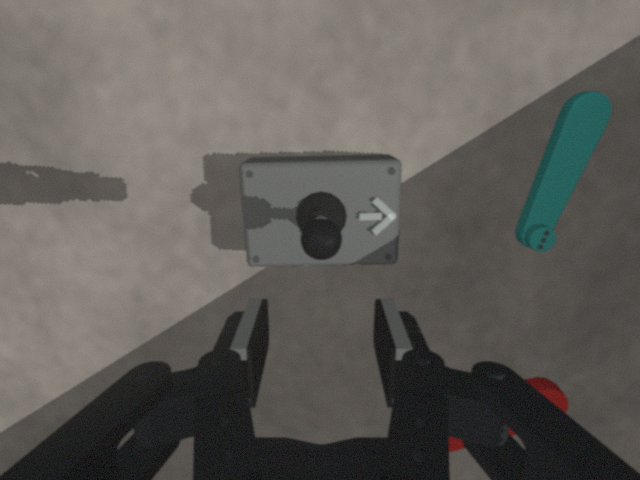

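The arrow points image-right, nearly along tool +y. The knob is at (322,239), the box top corners at about (242,161), (398,160), (400,264) and (248,264), and the arrow tip at (397,216).

Run:
```python
from h import *
d=dict(np.load("w5.npz"));R=cv2.Rodrigues(d["rot"])[0]
T=lambda u,v,z:((R.T@(ray("wrist",u,v,z,d)-d["pos"]))*1000).round(1)
print("knob",T(322,239,.105),"pivot",T(321,215,.045),"arrow",T(358,217,.046),T(397,216,.046))
print("corners",T(241,161,.045),T(399,160,.045),T(400,264,.045),T(247,265,.045))
```

```text
knob [ -2.6  -0.3 107.3] pivot [ -1.5  -1.  167.3] arrow [ -3.   29.3 166.3] [ -2.2  61.1 166.2]
corners [ 42.2 -63.6 167.3] [ 42.8  60.2 167.3] [-44.7  66.4 167.2] [-45.4 -64.2 167.2]
```

```bash
python3 -m creep '[[0.6,-0.0025,-0.0005,0.03,0,0,0],[0.6,0,0,0.03,0,0,0],[0.6,0,0,0.03,0,0,0],[0.6,0,0,0.02,0,0,0],[0.6,0,0,0.02,0,0,0],[0.6,0,0,0,0,0,0],[0.6,0,0,0,0,0,0],[0.6,0,0,0,0,0,0]]'
python3 -m creep '[[0.6,0,0.004,0,0,0,0],[0.6,0,0.004,0,0,0,0],[0.6,0,0.004,0,0,0,0],[0.6,0,0.004,0,0,0,0],[0.6,0,0.004,0,0,0,0],[0.6,0,0.004,0,0,0,0],[0.6,0,0.004,0,0,0,0],[0.6,0,0.003,0,0,0,0],[0.6,0,0,0,0,0,0],[0.6,0,0,0,0,0,0]]'
```

```text
t: 17.95
tool_pos: [0.4725, -0.2751, 0.0842]
tool_rot: [1.37, 2.824, -0.001]
contact_force: [-0.4, 0.5, -0.4]
opening: 0.0511
t: 18.95
tool_pos: [0.496, -0.2555, 0.0827]
tool_rot: [1.372, 2.826, -0.001]
contact_force: [-3.1, -3.4, 3.1]
opening: 0.0512
```

```bash
python3 -m creep '[[0.6,0,0.003,0,0,0,0],[0.6,0,0.002,0,0,0,0],[0.6,0,0,0,0,0,0],[0.6,0,0,0,0,0,0]]'
python3 -m creep '[[0.6,0,0.002,0,0,0,0],[0.6,0,0,0,0,0,0],[0.6,0,0,0,0,0,0]]'
```

```text
t: 19.35
tool_pos: [0.4993, -0.2524, 0.0822]
tool_rot: [-1.371, -2.825, 0.001]
contact_force: [-3.9, -3.1, 1.9]
opening: 0.0515
t: 19.65
tool_pos: [0.5002, -0.2516, 0.082]
tool_rot: [-1.371, -2.824, 0.003]
contact_force: [-6.7, -5.4, 2.5]
opening: 0.051
```

The force jumped to about 8.6 N within the last 1.2 mm, so the stick is at its stop. I'll hold it there, looking mid-hold.

```bash
python3 -m creep '[[0.6,0,0,0,0,0,0],[0.6,0,0,0,0,0,0],[0.6,0,0,0,0,0,0],[0.6,0,0,0,0,0,0],[0.6,0,0,0,0,0,0],[0.6,0,0,0,0,0,0],[0.6,0,0,0,0,0,0],[0.6,0,0,0,0,0,0],[0.6,0,0,0,0,0,0],[0.6,0,0,0,0,0,0],[0.6,0,0,0,0,0,0],[0.6,0,0,0,0,0,0],[0.6,0,0,0,0,0,0],[0.6,0,0,0,0,0,0],[0.6,0,0,0,0,0,0],[0.6,0,0,0,0,0,0],[0.6,0,0,0,0,0,0],[0.6,0,0,0,0,0,0]]'
python3 - <<'E'
from h import *
s=get_image("side")[:,:,::-1];w=get_image("wrist")[:,:,::-1]
a=cv2.resize(s[150:240,230:340],None,fx=4,fy=4,interpolation=cv2.INTER_CUBIC)
b=cv2.resize(w,(480,360))[:,90:400]
cv2.imwrite("pics/c6.png",np.hstack([a,b]))
E
```

```text
t: 21.45
tool_pos: [0.5002, -0.2516, 0.082]
tool_rot: [-1.371, -2.824, 0.003]
contact_force: [-6.9, -5.1, 2.4]
opening: 0.0515
```

View pics/c6.png

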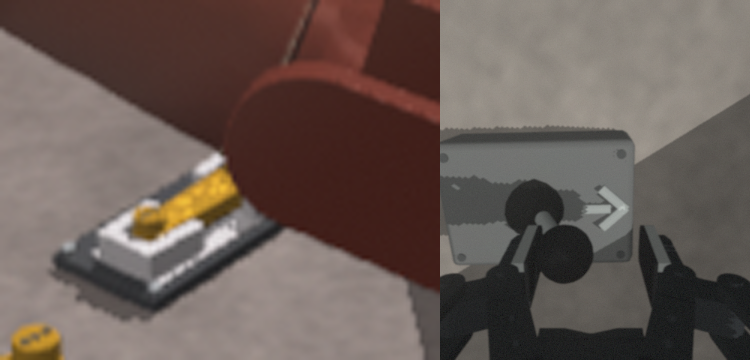

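The stick is tilted along the arrow with the trailing finger behind the knob; the arm hides the gauge head in this view. Next I return slowly and lift off.

```bash
python3 -m creep '[[0.6,0,-0.004,0,0,0,0],[0.6,0,-0.004,0,0,0,0],[0.6,0,-0.004,0,0,0,0],[0.6,0,-0.004,0,0,0,0],[0.6,0,-0.004,0,0,0,0],[0.6,0,-0.004,0,0,0,0],[0.6,0,-0.004,0,0,0,0],[0.6,0,-0.004,0,0,0,0],[0.6,0,-0.004,0,0,0,0],[0.6,0,-0.002,0,0,0,0],[0.6,0,0,0,0,0,0],[0.6,0,0,0,0,0,0],[0.6,0,0,-0.02,0,0,0],[0.6,0,0,-0.03,0,0,0],[0.6,0,0,-0.04,0,0,0],[0.6,0,0,-0.04,0,0,0],[0.6,0,0,-0.04,0,0,0],[0.6,0,0,0,0,0,0],[0.6,0,0,0,0,0,0],[0.6,0,0,0,0,0,0]]'
python3 - <<'E'
from h import *
k=calibration("wrist")
# knob during hold (wrist px from viewed crop) vs pivot
o=ctrl.get_obs();print(o["contact_force"])
s=get_image("scene")[:,:,::-1];d=get_image("side")[:,:,::-1];w=get_image("wrist")[:,:,::-1]
a=cv2.resize(s[190:345,170:480],None,fx=2,fy=2);b=cv2.resize(w,(480,360))[:310,160:320]
cv2.imwrite("pics/c7.png",np.hstack([a,b]))
for n in ("handle","polish_tin","door_knob","compound_bar","knob"): print(n,[(x["extent"],round(x["conf"],2)) for x in models.search_frame("scene",n)][:5])
E
```

```text
t: 23.55
tool_pos: [0.4711, -0.2739, 0.2509]
tool_rot: [-1.37, -2.824, -0.001]
contact_force: [-0.7, -0.4, -1.1]
opening: 0.0512
[-0.74347372 -0.35700333 -1.11705696]
handle [([226.8, 388.4, 344.0, 445.8], 0.89), ([268.5, 201.6, 332.7, 222.7], 0.81), ([377.3, 206.0, 430.5, 217.6], 0.8), ([307.1, 292.0, 335.6, 340.0], 0.8), ([232.6, 231.0, 282.1, 265.9], 0.64)]
polish_tin [([404.2, 291.0, 436.3, 328.2], 0.72)]
door_knob [([368.9, 309.6, 396.3, 344.8], 0.79), ([366.5, 202.0, 466.2, 236.8], 0.23)]
compound_bar [([416.9, 267.9, 445.8, 300.1], 0.61)]
knob [([203.8, 276.1, 217.6, 301.3], 0.75)]
```

View pics/c7.png

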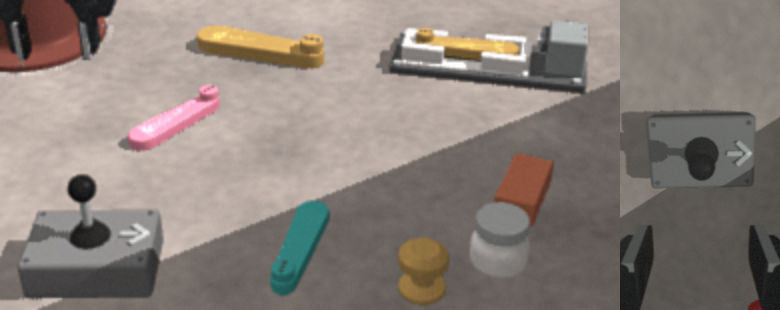

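```bash
python3 -c "from station import finish_job; print(finish_job())"
```

```text
the job is handed in; nothing more can be done
None
```

The handle is in the pocket and pressed flush. The joystick was held over in the arrow's direction for about two seconds and sprang back, and I handed the job in at about 24 s of the 72 s allowed.

- **Handle:** I gripped the smaller brass handle, turned and carried it level, and set it in the pocket boss up, with its wide end towards the head housing. Pressing met a hard stop with the underside at about 19.8 mm. A second press with shut fingers found the top at 36.0 mm, which is rim height.
- **Joystick:** I pushed until the force along the arrow jumped from about 5 to 8.6 N over the last 1.2 mm, which means the stop. The image puts the tilt at roughly 0.37 rad.
- **Final look:** The stick stands upright, the handle is flush, the gripper is clear of everything, and the tin, door knob and compound bar show within a few pixels of where they were.

**Not checked:** I could not see the gauge head over the handle, because the arm hid it during the hold; I rely on the stick's tilt for that. I judged the sideways tilt only by eye. The network's boxes for the bystanders shifted by up to about 4 pixels, which I took as detector noise.

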